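# Gauge the blind socket and fit the third support pin of a levelling base

## Task

The levelling base is missing its third support pin. Take the depth rod from its holder, gently feel down to the bottom of the empty socket with it to find how deep it is, and stand the rod back in its holder; then pick from the rack the one pin whose length suits that depth, press it gently down until it rests on the bottom and let go, so that its head is level with the two fixed pins. Do not try the other pins in the socket, leave them in the rack, and do not disturb the other things on the bench.

Things in the scene. Friction and masses are not known exactly. Their poses are not given: they have to be found in the camera images.
- base: fixed levelling base: aluminium block 110 (its x) x 160 (its y) x 62 mm high, on the bench. Its z points up. Two fixed steel pins like the loose ones (heads 20 mm diameter) stand at x=+30, y=+55 and y=-55 mm, their flat tops 42 mm above the block's top (104 mm above the bench); a small round spirit level 6.5 mm high lies between them at x=+30, y=0. The empty socket is at x=-30, y=0. Origin: centre of the underside.
- socket (a point): centre of the mouth of the empty blind socket, level with the block's top (62 mm above the bench). Round vertical bore 13.8 mm diameter with a sharp-edged mouth (no lead-in) and a rigid flat bottom; it is 30, 40 or 50 mm deep, which cannot be told from outside and differs from time to time (its bottom is floor_a if 30, floor_b if 40, floor_c if 50 mm deep).
- rack: fixed blue plastic rack, 170 (its x) x 56 (its y) x 40 mm high, with three square holes of 14 x 14 mm, 30 mm deep, in a row at x=-55, 0 and +55 mm, holding the three pins. Origin: centre of the underside.
- pin_short: short loose steel support pin, 72 mm long in all: round shank 12 mm diameter with a flat, square-edged foot, and a round head 20 mm diameter and 22 mm tall on top. Fits a socket 30 mm deep (its head then comes level with the fixed pins' heads). Stands upright in one of the rack's three holes (any of them). Origin: centre of the foot; z runs up to the head.
- pin_medium: medium loose steel support pin, 82 mm long in all: round shank 12 mm diameter with a flat, square-edged foot, and a round head 20 mm diameter and 22 mm tall on top. Fits a socket 40 mm deep (its head then comes level with the fixed pins' heads). Stands upright in one of the rack's three holes (any of them). Origin: centre of the foot; z runs up to the head.
- pin_long: long loose steel support pin, 92 mm long in all: round shank 12 mm diameter with a flat, square-edged foot, and a round head 20 mm diameter and 22 mm tall on top. Fits a socket 50 mm deep (its head then comes level with the fixed pins' heads). Stands upright in one of the rack's three holes (any of them). Origin: centre of the foot; z runs up to the head.
- short_top (a point): centre of the top face of the short pin's head, 72 mm above its foot
- medium_top (a point): centre of the top face of the medium pin's head, 82 mm above its foot
- long_top (a point): centre of the top face of the long pin's head, 92 mm above its foot
- holder: fixed grey plastic holder of the depth rod, 70 x 70 x 50 mm high, with one upright square hole of 12 x 12 mm, 40 mm deep (its bottom 10 mm above the bench) at its centre. Origin: centre of the underside.
- rod: loose depth rod, 130 mm long: steel rod 9 mm diameter with a flat, square-edged foot, and a round black handle 20 mm diameter on its upper 35 mm (95 to 130 mm above the foot). Stands upright in the holder with its foot on the bottom of the hole. Origin: centre of the foot (the probing end); z runs up to the handle.
- rod_top (a point): centre of the top face of the rod's handle, 130 mm above its foot
- canister: bystander, not to be disturbed: white canister with a lid, 60 mm across, 69 mm tall; origin at the centre of its underside
- tape: bystander, not to be disturbed: roll of tape lying flat, 72 mm across, 19 mm tall; origin at the centre of its underside
- dish: bystander, not to be disturbed: closed petri dish, 62 mm across, 15 mm tall; origin at the centre of its underside
- tipbox: bystander, not to be disturbed: closed pipette-tip box, 80 x 120 x 50 mm; origin at the centre of its underside
- jar: bystander, not to be disturbed: brown jar, 60 mm across, 90 mm tall; origin at the centre of its underside
- tube: bystander, not to be disturbed: capped sample tube lying down, 100 mm long, 19 mm tall; origin at the centre of its underside
- notebook: bystander, not to be disturbed: closed notebook, 130 x 180 x 16 mm; origin at the centre of its underside

How it is judged:
By the outcome, as a careful person would: the job done as asked, in the order asked, and still so for the second after the job is handed in, with the robot touching nothing.
It also fails if it takes over 72 s, if anything falls off the work surface, if the arm or the gripper's body presses on something with over 40 N, if the wrist force passes 120 N, or if a joint passes its speed limit or range.

## Robot

A 6-joint arm with a two-finger parallel gripper is mounted at the origin on the work surface. World frame = base frame: x ahead of the robot, y to its left, z up, the work surface at z = 0. Lengths are in mm, angles in rad, forces in N, time in s.
With the tool pointing down it reaches from about 300 to 950 mm from the base axis. Payload 3.1 kg.
Tool frame: the origin (TCP) lies midway between the tips of the shut fingers; the grasp point (between the pads) lies 19 mm behind it; z points along the fingers, y is the line along which they close (so a half turn about z gives the same grasp; the last joint's range is limited). The gripper opens to 85 mm and grips with 20 to 120 N. Pads are 22 mm wide; open, the fingers measure 114 mm over their backs; the gripper's body (76 mm by 85 mm) begins 54 mm behind the grasp point. The pads swing forward as they close: fully open they stand 13 mm farther back than shut.
Start: joints at [-1.389, 0.308, 1.634, -0, 1.2, -0.07], TCP at [155.69, -605.304, 231.272] pointing down, gripper open.
Joint ranges: [-3.06, 3.06], [-0.79, 1.96], [0.05, 2.63], [-1.19, 4.34], [0.05, 2.64], [-2.94, 2.94]. Speed limits (rad/s): [2.79, 2.79, 3.14, 3.14, 3.14, 3.14].

## Interface

Orientations are given as a rotation vector (axis times angle).
In Python, from plant import * gives the robot as it stands. The module is installed in compiled form; this text tells all that it offers.
- The arm moves only by the tool play_rows, never from a script. Its arguments are lists of equal length, an entry for each row: "xyz": the shift along the tool's x, y, z in mm, a list of three; "angular": the turn, a rotation vector about the tool's x, y, z in rad, a list of three; "grip": the opening, from -1 (shut) to 1 (fully open). A call has 1 to 8 rows; each row is the pose to reach, as a shift and turn from the pose commanded when the call began, along the tool's axes at that moment; what a row does not reach only later rows make up. A row lasts 1/10 s, in which the tool goes at most 50 mm and 8.59 degrees, less where a joint would pass 70% of its speed; a pose out of reach is approached as far as the arm can. A call with a gripper value outside its range is refused whole. The fingers move at their own pace and stop on an object; the grip force is fixed at half the most. Time passes only in rows, so rows that repeat a pose let the fingers close. It gives the time, the measured TCP pose, the force, the opening and the grip force at its end, in the units of the state.
- get_obs(): the state, without advancing time (a new reading comes with each control period).
- get_image(name): name is "side" or "top" or "wrist"; returns a dict with "frame" (400x640x3 uint8, red, green, blue), "depth" (400x640 float32, mm along the optical axis (not along the pixel's ray), 0 where there is no reading), "fov_y" (degrees; the focal length in pixels is half the picture's height over the tangent of half this angle, whatever the lens; pixels are square), "cx", "cy" (the principal point, pixels), "pose" (4x4, takes a point from camera to world coordinates). Camera axes: x right, y down, z forward; pixel columns grow to the right and rows downward; lengths in mm; the calibration is good to about 2 mm. A picture is of the moment at which its call begins.
- finish_job(): hands the job in; it is judged then, once.
The state is a dict: "time": time; "qpos": joint angles; "joint_vel": joint speeds; "effort": joint torques, N m; "position": TCP position; "orientation": TCP orientation; "ft_force": force on the tool from outside, world axes, zero at the start; "ft_torque": the same for the moment, N m; "gripper_width": finger opening in mm; "grasp_force": force on a finger pad.
Only numpy, scipy, OpenCV 4.12 (cv2) and the standard library are available. Lean on these libraries where they do the work, as an engineer would, in place of code of your own. Each camera call takes 0.05 s, during which the arm holds its last target. There are 200 camera calls.

## Working session

There is one attempt and no reset: what is moved stays moved. The work goes in short steps, Python scripts to look and compute and a tool call to move; the robot and the scene stay as the last step left them, time stands still between calls to the robot, and variables do not carry over. Pictures are saved under pics/ and viewed, at most 10 in all, crops included, and the job is handed in when it is done.

Besides the shell and the picture viewer there is one more tool, called after "Emit:" as name(argument=value, ...) on one line, values as JSON. play_rows: Moves the arm, as the interface text tells. Its arguments: {"type":"object","properties":{"xyz":{"type":"array","items":{"type":"array","items":{"type":"number"}}},"angular":{"type":"array","items":{"type":"array","items":{"type":"number"}}},"grip":{"type":"array","items":{"type":"number"}}},"required":["xyz","angular","grip"]}

```bash
mkdir -p pics; cat > h.py <<'E'
from plant import *
import numpy as np, cv2
def cam(n):
    d=get_image(n); d['f']=200/np.tan(np.radians(d['fov_y'])/2); return d
def save(d,name,crop=None,scale=1):
    im=d['frame'][:,:,::-1]
    if crop: im=im[crop[1]:crop[3],crop[0]:crop[2]]
    cv2.imwrite('pics/'+name,cv2.resize(im,None,fx=scale,fy=scale,interpolation=cv2.INTER_NEAREST))
def ray(d,u,v,z):
    r=d['pose'][:3,:3]@np.array([(u-d['cx'])/d['f'],(v-d['cy'])/d['f'],1]); o=d['pose'][:3,3]
    return o+r*(z-o[2])/r[2]
def cloud(d):
    v,u=np.mgrid[:400,:640]; z=d['depth']
    p=np.stack([(u-d['cx'])/d['f']*z,(v-d['cy'])/d['f']*z,z],-1)
    return p@d['pose'][:3,:3].T+d['pose'][:3,3]
E
python3 - <<'E'
from h import *
for n in ['top','side']:
    d=cam(n); save(d,n+'1.png'); print(n,d['f'],d['cx'],d['cy'],d['pose'].round(3).tolist())
print(get_obs())
E
```

```text
top 449.0377780700129 320.8848323359045 194.96620174169223 [[0.026, -0.997, 0.075, 478.518], [-0.999, -0.024, 0.024, -23.753], [-0.022, -0.076, -0.997, 1309.486], [0.0, 0.0, 0.0, 1.0]]
side 368.9561121218698 317.4377551695933 202.04438213361794 [[-0.921, -0.222, 0.321, 213.965], [-0.39, 0.512, -0.765, 885.701], [0.006, -0.83, -0.558, 783.882], [0.0, 0.0, 0.0, 1.0]]
{'time': 0.1, 'qpos': array([-1.38872810e+00,  3.08903168e-01,  1.63505102e+00,  8.75086586e-06,
        1.19969540e+00, -6.96526197e-02]), 'joint_vel': array([ 0.00076192, -0.00170072, -0.00307284, -0.0013504 , -0.00035254,
        0.00037074]), 'effort': array([-4.98112713e-04, -4.16408229e+01, -2.77644575e+01, -1.69264745e-04,
        4.05518746e-03, -3.04986777e-06]), 'position': array([ 155.54026662, -604.57518562,  230.17503053]), 'orientation': array([-3.11470547e+00, -3.94096284e-01,  1.68617606e-04]), 'ft_force': array([-0.36783992,  0.13083781,  0.52173569]), 'ft_torque': array([-0.00265375,  0.0207838 , -0.01716541]), 'grasp_force': 0.0, 'gripper_width': 85.56425093192615}
```

View pics/top1.png

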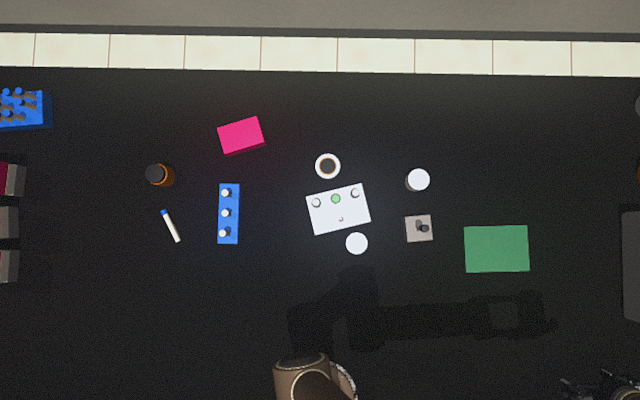

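View pics/side1.png

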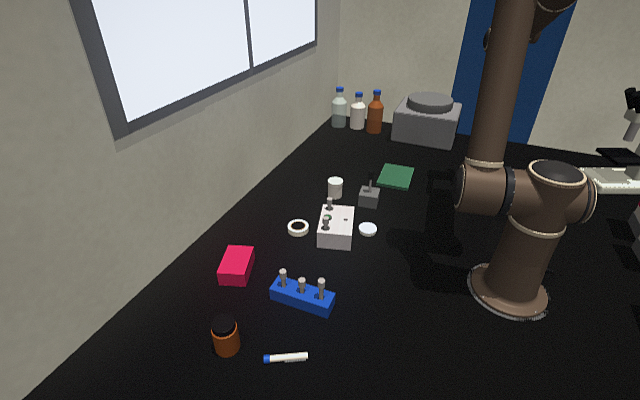

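Top view: base at (338,208) with socket at (341,219) and fixed pins at (316,203) and (355,194). The rod is near (419,227), and the rack pins are at (225,193), (226,213) and (223,233). The side view agrees.

```bash
python3 - <<'E'
from h import *
d=cam('top');P=cloud(d)
for n,u,v,z in [('rodtop',424,229,140),('holder',418,228,50),('socket',341,219,62),('fp1',316,203,104),('fp2',355,194,104),('p1',225,193,92),('p2',225,212,92),('p3',223,233,92)]:
    w=P[v-4:v+5,u-4:u+5].reshape(-1,3)
    print(n,ray(d,u,v,z).round(),w[:,2].max().round(1), P[v,u].round())
hsv=cv2.cvtColor(d['frame'],cv2.COLOR_RGB2HSV)
for n,m,z in [('rack',cv2.inRange(hsv,(100,120,60),(125,255,255)),40),('base',((abs(P[:,:,2]-62)<5)&(abs(P[:,:,0]-470)<120)&(abs(P[:,:,1]+70)<100)).astype('uint8'),62),('holder',((abs(P[:,:,2]-50)<6)&(abs(P[:,:,0]-400)<80)&(abs(P[:,:,1]+250)<60)).astype('uint8'),50)]:
    for c in cv2.findContours(m,0,2)[0]:
        if cv2.contourArea(c)>200:
            r=np.array([ray(d,*q,z)[:2] for q in cv2.boxPoints(cv2.minAreaRect(c))])
            print(n,r.mean(0).round(1),np.linalg.norm(r-np.roll(r,1,0),axis=1).round(),np.degrees(np.arctan2(*(r-np.roll(r,1,0))[:,::-1].T)).round(1))
w=cam('wrist'); print(w['f'],w['cx'],w['cy'],w['pose'].round(3).tolist())
E
```

```text
rodtop [ 485. -265.  140.] 144.8 [ 485. -265.  141.]
holder [ 488. -267.   50.] 143.7 [ 488. -263.   71.]
socket [507. -52.  62.] 68.8 [508. -53.  26.]
fp1 [547.  17. 104.] 1309.5 [547.  17. 105.]
fp2 [574. -87. 104.] 1309.5 [574. -87. 105.]
p1 [569. 267.  92.] 1309.5 [569. 267.  91.]
p2 [517. 265.  92.] 88.4 [518. 267.  84.]
p3 [460. 268.  92.] 1309.5 [460. 265. 104.]
rack [516.3 265.5] [ 65. 174.  66. 173.] [  89.4    0.4  -90.8 -179.9]
rack [803.6 873.8] [128. 155. 128. 154.] [   4.6  -88.9 -175.9   91.2]
base [536.9 -41.4] [110. 160. 110. 159.] [  15.2  -74.9 -165.3  105.1]
holder [ 465.6 -268.4] [28. 69. 28. 69.] [   0.7  -88.5 -179.6   91.5]
323.69770438358995 318.09428420099607 199.4251987971882 [[0.249, -0.914, -0.32, 237.428], [-0.969, -0.235, -0.08, -583.334], [-0.002, 0.33, -0.944, 372.819], [0.0, 0.0, 0.0, 1.0]]
```

```bash
cat >> h.py <<'E'
from scipy.spatial.transform import Rotation as R
def to(x,y,z):
    o=get_obs(); s=R.from_rotvec(o['orientation']).inv().apply(np.array([x,y,z])-o['position'])
    print('pos',o['position'].round(1),'shift',s.round(1),'Rz',R.from_rotvec(o['orientation']).as_matrix().round(3).tolist(),'F',o['ft_force'].round(1),'w',o['gripper_width'].round(1),'t',o['time'].round(2))
E
python3 -c "
from h import *
to(485,-265,230)"
```

```text
Traceback (most recent call last):
  File "h.py", line 19, in to
    print('pos',o['position'].round(1),'shift',s.round(1),'Rz',R.from_rotvec(o['orientation']).as_matrix().round(3).tolist(),'F',o['ft_force'].round(1),'w',o['gripper_width'].round(1),'t',o['time'].round(2))
                                                                                                                                                            ^^^^^^^^^^^^^^^^^^^^^^^^
AttributeError: 'float' object has no attribute 'round'
```

```bash
sed -i "s/o\['gripper_width'\].round(1)/round(o['gripper_width'],1)/; s/o\['time'\].round(2)/round(o['time'],2)/" h.py
python3 -c "
from h import *
to(485,-265,230)"
```

```text
pos [ 155.6 -604.8  230.5] shift [ 403.7 -247.     0.9] Rz [[0.968, 0.249, -0.0], [0.249, -0.968, 0.001], [0.0, -0.001, -1.0]] F [0.2 0.6 0.1] w 85.4 t 0.2
```

Emit:
play_rows(xyz=[[404, -247, 0], [404, -247, 0], [404, -247, 0], [404, -247, 0], [404, -247, 0], [404, -247, 0], [404, -247, 0], [404, -247, 0]], angular=[[0, 0, 0], [0, 0, 0], [0, 0, 0], [0, 0, 0], [0, 0, 0], [0, 0, 0], [0, 0, 0], [0, 0, 0]], grip=[0.1, 0.1, 0.1, 0.1, 0.1, 0.1, 0.1, 0.1])

```text
time: 1.0
position: [435.3, -316.5, 231.3]
orientation: [3.117, 0.394, 0.0]
ft_force: [0.1, -0.5, 0.5]
gripper_width: 46.9
grasp_force: 0.0
```

```bash
python3 -c "
from h import *
to(485,-265,230)"
```

```text
pos [ 435.3 -316.5  231.3] shift [ 61.  -37.5   1.3] Rz [[0.969, 0.249, 0.0], [0.249, -0.969, -0.0], [0.0, 0.0, -1.0]] F [ 0.1 -0.5  0.5] w 46.9 t 1.0
```

Emit:
play_rows(xyz=[[61, -37, 0], [61, -37, 0], [61, -37, 0], [61, -37, 0]], angular=[[0, 0, 0], [0, 0, 0], [0, 0, 0], [0, 0, 0]], grip=[0.1, 0.1, 0.1, 0.1])

```text
time: 1.4
position: [483.9, -266.9, 231.0]
orientation: [3.116, 0.397, -0.002]
ft_force: [-0.2, -1.7, 0.7]
gripper_width: 46.9
grasp_force: 0.0
```

```bash
python3 -c "
from h import *
to(485,-265,230)
d=cam('wrist'); save(d,'w1.png'); np.save('w1.npy',d,allow_pickle=True)
P=cloud(d)
for lo,hi in [(134,146),(46,54)]:
    m=(P[...,2]>lo)&(P[...,2]<hi)&(d['depth']>0)&(np.hypot(P[...,0]-485,P[...,1]+265)<55)
    if m.sum():
        q=P[m]; v,u=np.nonzero(m); print(lo,m.sum(),q.mean(0).round(1),q.min(0).round(1),q.max(0).round(1),u.min(),u.max(),v.min(),v.max())
"
```

```text
pos [ 483.9 -266.9  231. ] shift [ 1.5 -1.6  1. ] Rz [[0.968, 0.251, -0.001], [0.251, -0.968, -0.0], [-0.001, -0.0, -1.0]] F [-0.2 -1.7  0.7] w 46.9 t 1.4
134 520 [ 488.8 -267.2  139.6] [ 478.3 -277.1  134.2] [ 497.8 -257.6  141.4] 308 333 184 210
46 3848 [ 492.6 -266.2   50. ] [ 449.  -306.1   46.1] [ 526.5 -228.7   53.6] 284 359 131 205
```

View pics/w1.png

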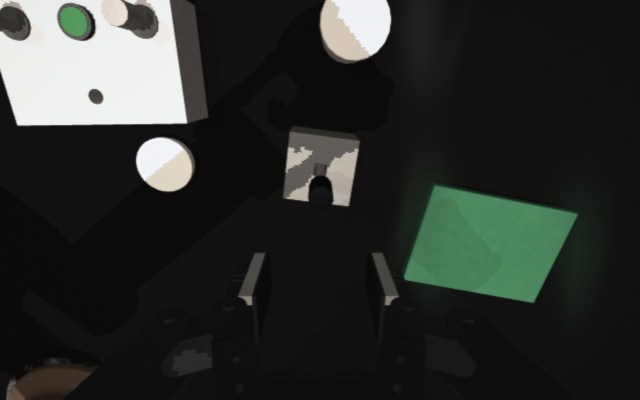

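The handle is at (320,190), midway between the fingers. Depth puts its top at about (488, -267.3, 140.5), where 140 is expected. The socket shows at (96,96).

```bash
python3 -c "
from h import *
to(488,-267.3,103)
d=np.load('w1.npy',allow_pickle=True).item(); print('socket',ray(d,96,96,62).round(1))
g=cv2.cvtColor(d['frame'],cv2.COLOR_RGB2GRAY)[75:117,75:117]; m=(g<110).astype('uint8')
n,l,s,c=cv2.connectedComponentsWithStats(m); k=1+s[1:,4].argmax(); print(s[k],c[k]+75,ray(d,*(c[k]+75),62).round(1))
"
```

```text
pos [ 483.5 -267.5  231. ] shift [  4.5   0.9 128. ] Rz [[0.968, 0.249, -0.001], [0.249, -0.968, -0.0], [-0.001, -0.0, -1.0]] F [-1.3 -0.1 -0.7] w 46.9 t 1.45
socket [506.5 -50.2  62. ]
[ 14  14  14  15 152] [95.28289474 95.92105263] [506.4 -49.5  62. ]
```

Emit:
play_rows(xyz=[[4.5, 0.5, 30], [4.5, 0.5, 70], [4.5, 0.5, 105], [4.5, 0.5, 128], [4.5, 0.5, 128], [4.5, 0.5, 128]], angular=[[0, 0, 0], [0, 0, 0], [0, 0, 0], [0, 0, 0], [0, 0, 0], [0, 0, 0]], grip=[0.1, 0.1, 0.1, 0.1, 0.1, 0.1])

```text
time: 2.05
position: [487.9, -267.6, 103.4]
orientation: [-3.117, -0.392, 0.001]
ft_force: [0.9, -0.5, 0.2]
gripper_width: 47.0
grasp_force: 0.0
```

Emit:
play_rows(xyz=[[0, 0, 0], [0, 0, 0], [0, 0, 0], [0, 0, 0], [0, 0, 0], [0, 0, 0]], angular=[[0, 0, 0], [0, 0, 0], [0, 0, 0], [0, 0, 0], [0, 0, 0], [0, 0, 0]], grip=[-0.4, -0.6, -1, -1, -1, -1])

```text
time: 2.65
position: [490.0, -267.5, 105.5]
orientation: [3.114, 0.395, 0.004]
ft_force: [-0.5, 0.1, 6.4]
gripper_width: 18.4
grasp_force: 58.7
```

Emit:
play_rows(xyz=[[0, 0, -8], [0, 0, -20], [0, 0, -35], [0, 0, -52], [0, 0, -70], [0, 0, -86], [0, 0, -95], [0, 0, -95]], angular=[[0, 0, 0], [0, 0, 0], [0, 0, 0], [0, 0, 0], [0, 0, 0], [0, 0, 0], [0, 0, 0], [0, 0, 0]], grip=[-1, -1, -1, -1, -1, -1, -1, -1])

```text
time: 3.45
position: [489.6, -267.2, 200.7]
orientation: [3.114, 0.394, 0.005]
ft_force: [-0.8, 0.2, -0.9]
gripper_width: 18.4
grasp_force: 58.7
```

```bash
python3 -c "
from h import *
to(507,-50,198)
d=cam('wrist'); save(d,'w2.png'); 
P=cloud(d); o=get_obs()['position']
L=(P-o)@R.from_rotvec(get_obs()['orientation']).as_matrix()
# tool-frame slices of the held rod
m0=(d['depth']>0)&(np.hypot(L[...,0],L[...,1])<22)
for z in range(-60,110,10):
    m=m0&(abs(L[...,2]-z)<5)
    if m.sum(): q=L[m]; print(z,m.sum(),'x max',q[:,0].max().round(1),'y',q[:,1].min().round(1),q[:,1].max().round(1))
s=cam('side');save(s,'s2.png',(300,120,440,260),4)
"
```

```text
pos [ 489.6 -267.2  200.7] shift [  70.9 -206.     2.3] Rz [[0.968, 0.249, 0.003], [0.249, -0.968, -0.002], [0.003, 0.003, -1.0]] F [-0.8  0.2 -0.9] w 18.4 t 3.45
-60 663 x max 16.0 y -18.5 18.6
-50 1077 x max 14.8 y -18.8 18.5
-40 2421 x max 14.1 y -18.5 18.3
-30 1471 x max 12.2 y -20.8 20.9
-20 1154 x max 12.1 y -20.7 20.9
-10 883 x max 11.9 y -20.8 20.9
0 116 x max 10.9 y -14.0 13.5
10 78 x max 3.9 y -3.8 4.4
20 123 x max 3.8 y -4.0 4.6
30 105 x max 3.8 y -4.2 4.3
40 90 x max 3.7 y -4.3 4.5
50 77 x max 3.5 y -3.9 4.6
60 72 x max 3.5 y -4.1 4.3
70 62 x max 3.3 y -4.2 4.4
80 52 x max 3.5 y -4.3 4.6
90 43 x max 3.3 y -3.7 4.0
```

View pics/w2.png

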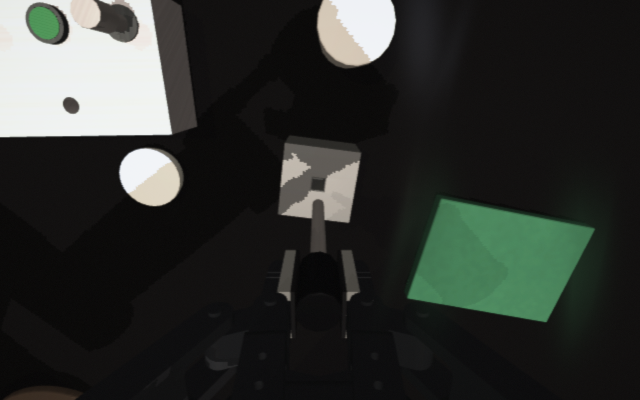

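The rod is held parallel to the tool, with its foot offset about (-1.1, +0.2) mm in tool xy. The empty holder hole is at (318,184) and the socket at (71,105). Next I move above the socket.

Emit:
play_rows(xyz=[[8, -23, 0], [19, -55, 0], [32, -92, 0], [45, -130, 0], [57, -165, 0], [66, -192, 0], [71.5, -206.5, 0], [71.5, -206.5, 0]], angular=[[0, 0, 0], [0, 0, 0], [0, 0, 0], [0, 0, 0], [0, 0, 0], [0, 0, 0], [0, 0, 0], [0, 0, 0]], grip=[-1, -1, -1, -1, -1, -1, -1, -1])

```text
time: 4.35
position: [505.4, -46.6, 197.0]
orientation: [-3.115, -0.399, 0.004]
ft_force: [0.5, -1.1, -0.8]
gripper_width: 18.8
grasp_force: 58.8
```

```bash
cat >> h.py <<'E'
def sock(d,guess=(506.5,-49.8),z=62):
    p=np.linalg.inv(d['pose'])@np.array([*guess,z,1]); u,v=(p[:2]/p[2]*d['f']+[d['cx'],d['cy']]).astype(int)
    g=cv2.cvtColor(d['frame'],cv2.COLOR_RGB2GRAY)[max(v-30,0):v+30,u-30:u+30]; m=(g<110).astype('uint8')
    n,l,s,c=cv2.connectedComponentsWithStats(m)
    for k in range(1,n):
        if s[k,4]>20: print('blob',s[k],(c[k]+[u-30,max(v-30,0)]).round(1),ray(d,*(c[k]+[u-30,max(v-30,0)]),z).round(1))
def held(d):
    o=get_obs(); P=cloud(d); L=(P-o['position'])@R.from_rotvec(o['orientation']).as_matrix()
    m0=(d['depth']>0)&(np.hypot(L[...,0],L[...,1])<16)
    for z in range(0,110,10):
        m=m0&(abs(L[...,2]-z)<5)
        if m.sum(): q=L[m]; print(z,m.sum(),'x max',q[:,0].max().round(1),'y',q[:,1].min().round(1),q[:,1].max().round(1),'zmax',q[:,2].max().round(1))
E
python3 -c "
from h import *
to(507.5,-49.3,198)
d=cam('wrist'); save(d,'w3.png'); sock(d); held(d)
"
```

```text
pos [505.4 -46.6 197. ] shift [ 1.4  3.1 -1. ] Rz [[0.968, 0.252, -0.003], [0.252, -0.968, 0.001], [-0.002, -0.002, -1.0]] F [ 0.5 -1.1 -0.8] w 18.8 t 4.35
blob [ 24  26  14  12 130] [322.4 186.2] [506.  -49.6  62. ]
blob [  0  45  48  15 242] [317.2 209.5] [483.2 -50.7  62. ]
0 187 x max 10.9 y -12.0 11.9 zmax 1.3
10 61 x max 3.1 y -5.7 2.4 zmax 14.9
20 123 x max 3.2 y -5.9 2.6 zmax 24.9
30 108 x max 3.3 y -6.2 2.3 zmax 34.9
40 92 x max 3.1 y -6.3 2.4 zmax 44.9
50 82 x max 3.0 y -5.9 2.6 zmax 55.0
60 69 x max 3.0 y -6.1 2.1 zmax 64.7
70 66 x max 2.9 y -6.3 2.3 zmax 74.9
80 52 x max 2.6 y -5.7 2.5 zmax 85.0
90 48 x max 2.8 y -5.9 1.9 zmax 94.5
100 3 x max 2.2 y -5.9 -1.2 zmax 95.9
```

View pics/w3.png

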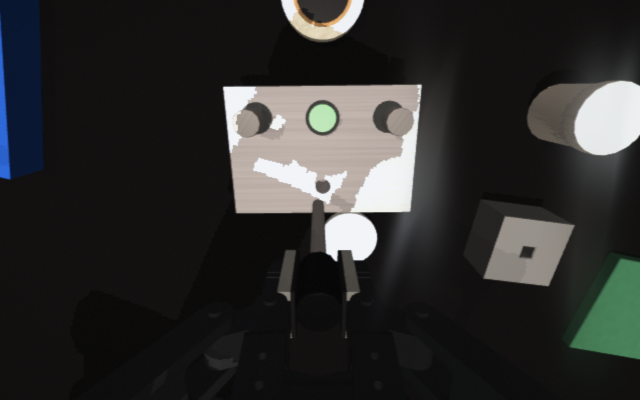

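The socket is at (322,186), with the rod foot just below it near (318,204). I'll compare the two within the same image once the arm has settled.

```bash
cat >> h.py <<'E'
def foot(d,r,lo,hi,guess,rad=20):
    # rod axis from camera-facing surface: axis = near-surface centroid along tool x minus r
    o=get_obs(); M=R.from_rotvec(o['orientation']).as_matrix(); P=cloud(d); L=(P-o['position'])@M
    for a in range(lo,hi,15):
        m=(d['depth']>0)&(L[...,2]>a)&(L[...,2]<a+15)&(np.hypot(P[...,0]-guess[0],P[...,1]-guess[1])<rad)
        q=L[m]
        if len(q)<10: continue
        # circle of known radius fit to xy points
        from scipy.optimize import least_squares
        s=least_squares(lambda c:np.hypot(q[:,0]-c[0],q[:,1]-c[1])-r,[q[:,0].mean()-r,q[:,1].mean()],loss='soft_l1').x
        w=M@np.array([*s,a+7.5])+o['position']; print('axis at',a+7.5,'tool',s.round(2),'world',w.round(1),'maxz',q[:,2].max().round(1))
E
python3 -c "
from h import *
to(507.5,-49.3,198)
d=cam('wrist'); sock(d); foot(d,4.5,10,100,(505,-47)); print(cam('wrist')['pose'][:3,3]); to(507.5,-49.3,198)
"
```

```text
pos [505.5 -47.9 197.2] shift [ 1.6  1.8 -0.8] Rz [[0.968, 0.251, -0.002], [0.251, -0.968, 0.0], [-0.002, -0.001, -1.0]] F [-0.6  0.1 -0.1] w 18.3 t 4.4
blob [ 24  26  13  12 128] [320.9 186. ] [506.  -49.7  62. ]
blob [  0  45  47  15 256] [315.7 209.6] [482.9 -50.8  62. ]
axis at 17.5 tool [-1.93 -1.29] world [503.5 -47.9 179.9] maxz 24.9
axis at 32.5 tool [-2.05 -1.3 ] world [503.3 -48.  164.9] maxz 40.0
axis at 47.5 tool [-2.06 -1.32] world [503.3 -47.9 149.9] maxz 54.9
axis at 62.5 tool [-2.12 -1.33] world [503.2 -48.  134.9] maxz 70.0
axis at 77.5 tool [-2.21 -1.39] world [503.  -47.9 119.9] maxz 84.6
axis at 92.5 tool [-2.33 -1.35] world [502.9 -48.  104.9] maxz 96.4
[587.74257753 -26.99536711 339.72059146]
pos [505.8 -49.2 197.6] shift [ 1.6  0.5 -0.4] Rz [[0.968, 0.249, -0.001], [0.249, -0.968, -0.0], [-0.001, -0.0, -1.0]] F [ 0.3 -0.1 -2.1] w 18.4 t 4.5
```

Emit:
play_rows(xyz=[[2, 0.5, 0], [2, 0.5, 0], [2, 0.5, 10], [2, 0.5, 15], [2, 0.5, 15], [2, 0.5, 15], [2, 0.5, 15], [2, 0.5, 15]], angular=[[0, 0, 0], [0, 0, 0], [0, 0, 0], [0, 0, 0], [0, 0, 0], [0, 0, 0], [0, 0, 0], [0, 0, 0]], grip=[-1, -1, -1, -1, -1, -1, -1, -1])

```text
time: 5.3
position: [508.7, -48.7, 183.5]
orientation: [3.117, 0.395, 0.001]
ft_force: [-0.2, -0.7, -0.6]
gripper_width: 18.8
grasp_force: 58.8
```

```bash
python3 -c "
from h import *
to(507.5,-49.3,183)
d=cam('wrist'); sock(d); foot(d,4.5,10,100,(505,-49));to(507.5,-49.3,183)
"
```

```text
pos [508.7 -48.7 183.5] shift [-1.3  0.2  0.5] Rz [[0.968, 0.249, 0.001], [0.249, -0.968, -0.0], [0.001, 0.0, -1.0]] F [-0.2 -0.7 -0.6] w 18.8 t 5.3
blob [  0  25  44  35 447] [317.2 207.1] [494.1 -51.1  62. ]
axis at 17.5 tool [-1.98 -0.4 ] world [506.6 -48.8 166.1] maxz 25.0
axis at 32.5 tool [-2.02 -0.44] world [506.6 -48.8 151.1] maxz 40.0
axis at 47.5 tool [-2.09 -0.45] world [506.5 -48.8 136.1] maxz 54.9
axis at 62.5 tool [-2.17 -0.45] world [506.5 -48.8 121.1] maxz 69.8
axis at 77.5 tool [-2.18 -0.46] world [506.5 -48.8 106.1] maxz 84.5
axis at 92.5 tool [-2.3  -0.52] world [506.3 -48.8  91.1] maxz 95.6
pos [508.7 -48.7 183.6] shift [-1.3  0.3  0.6] Rz [[0.968, 0.249, 0.001], [0.249, -0.968, -0.0], [0.001, 0.0, -1.0]] F [ 0.2  0.  -1.1] w 18.9 t 5.35
```

Emit:
play_rows(xyz=[[-0.5, 0.8, 8], [-0.5, 0.8, 18], [-0.5, 0.8, 24], [-0.5, 0.8, 29], [-0.5, 0.8, 34], [-0.5, 0.8, 37], [-0.5, 0.8, 37], [-0.5, 0.8, 37]], angular=[[0, 0, 0], [0, 0, 0], [0, 0, 0], [0, 0, 0], [0, 0, 0], [0, 0, 0], [0, 0, 0], [0, 0, 0]], grip=[-1, -1, -1, -1, -1, -1, -1, -1])

```text
time: 6.15
position: [508.3, -49.6, 146.4]
orientation: [3.117, 0.395, 0.0]
ft_force: [-1.1, -0.2, -0.6]
gripper_width: 18.4
grasp_force: 58.8
```

Emit:
play_rows(xyz=[[0, 0, 4], [0, 0, 8], [0, 0, 12], [0, 0, 15], [0, 0, 15], [0, 0, 15]], angular=[[0, 0, 0], [0, 0, 0], [0, 0, 0], [0, 0, 0], [0, 0, 0], [0, 0, 0]], grip=[-1, -1, -1, -1, -1, -1])

```text
time: 6.75
position: [508.1, -49.6, 131.1]
orientation: [-3.117, -0.394, 0.0]
ft_force: [0.6, -0.3, -0.3]
gripper_width: 18.4
grasp_force: 58.8
```

Emit:
play_rows(xyz=[[0, 0, 1], [0, 0, 2], [0, 0, 3], [0, 0, 4], [0, 0, 5], [0, 0, 5]], angular=[[0, 0, 0], [0, 0, 0], [0, 0, 0], [0, 0, 0], [0, 0, 0], [0, 0, 0]], grip=[-1, -1, -1, -1, -1, -1])

```text
time: 7.35
position: [508.0, -49.6, 126.1]
orientation: [-3.117, -0.394, 0.0]
ft_force: [-0.9, -0.4, -1.2]
gripper_width: 18.4
grasp_force: 58.8
```

Emit:
play_rows(xyz=[[0, 0, 1], [0, 0, 2], [0, 0, 3], [0, 0, 4], [0, 0, 5], [0, 0, 5]], angular=[[0, 0, 0], [0, 0, 0], [0, 0, 0], [0, 0, 0], [0, 0, 0], [0, 0, 0]], grip=[-1, -1, -1, -1, -1, -1])

```text
time: 7.95
position: [507.9, -49.6, 121.1]
orientation: [-3.117, -0.395, 0.001]
ft_force: [-1.1, 0.3, 0.5]
gripper_width: 18.5
grasp_force: 58.8
```

Emit:
play_rows(xyz=[[0, 0, 1], [0, 0, 2], [0, 0, 3], [0, 0, 4], [0, 0, 4]], angular=[[0, 0, 0], [0, 0, 0], [0, 0, 0], [0, 0, 0], [0, 0, 0]], grip=[-1, -1, -1, -1, -1])

```text
time: 8.45
position: [508.3, -49.7, 117.6]
orientation: [3.117, 0.394, 0.0]
ft_force: [-0.7, -0.2, 1.0]
gripper_width: 18.6
grasp_force: 59.2
```

Emit:
play_rows(xyz=[[0, 0, 0.5], [0, 0, 1], [0, 0, 1], [0, 0, 1]], angular=[[0, 0, 0], [0, 0, 0], [0, 0, 0], [0, 0, 0]], grip=[-1, -1, -1, -1])

```text
time: 8.85
position: [508.7, -49.7, 117.5]
orientation: [3.117, 0.394, 0.001]
ft_force: [-1.1, -0.8, 6.7]
gripper_width: 18.7
grasp_force: 59.8
```

```bash
python3 -c "
from h import *
for i in range(2): cam('wrist'); to(507.5,-49.3,183)
d=cam('wrist'); foot(d,4.5,10,60,(506,-49))
"
```

```text
pos [508.7 -49.6 117.5] shift [ -1.   -0.6 -65.5] Rz [[0.968, 0.249, 0.001], [0.249, -0.968, 0.0], [0.001, 0.0, -1.0]] F [-2.   0.4  6.8] w 18.4 t 8.9
pos [508.7 -49.7 117.5] shift [ -1.   -0.6 -65.5] Rz [[0.968, 0.249, 0.001], [0.249, -0.968, -0.0], [0.001, 0.0, -1.0]] F [-1.9  0.3  6.5] w 18.5 t 8.95
axis at 17.5 tool [-2.2  -0.54] world [506.5 -49.7 100. ] maxz 25.0
axis at 32.5 tool [-2.33 -0.49] world [506.4 -49.8  85. ] maxz 40.0
axis at 47.5 tool [-1.55 -1.57] world [506.9 -48.5  70. ] maxz 55.0
axis at 62.5 tool [ 0.31 -1.44] world [508.7 -48.2  55. ] maxz 69.7
```

Firm contact at TCP z 117.5, so the foot is at about 22 mm and the socket is 40 mm deep: the medium pin. Now I lift out and return the rod.

Emit:
play_rows(xyz=[[0, 0, -5], [0, 0, -14], [0, 0, -27], [0, 0, -42], [0, 0, -57], [0, 0, -70], [0, 0, -79], [0, 0, -82]], angular=[[0, 0, 0], [0, 0, 0], [0, 0, 0], [0, 0, 0], [0, 0, 0], [0, 0, 0], [0, 0, 0], [0, 0, 0]], grip=[-1, -1, -1, -1, -1, -1, -1, -1])

```text
time: 9.8
position: [509.0, -49.8, 199.9]
orientation: [3.116, 0.394, 0.004]
ft_force: [0.0, 0.3, -1.3]
gripper_width: 18.6
grasp_force: 59.1
```

```bash
python3 -c "
from h import *
to(490,-267.5,198)"
```

```text
pos [509.  -49.8 199.9] shift [-72.6 206.1   1.9] Rz [[0.968, 0.249, 0.003], [0.249, -0.968, -0.0], [0.002, 0.001, -1.0]] F [ 0.   0.3 -1.3] w 18.6 t 9.8
```

Emit:
play_rows(xyz=[[-8, 23, 0], [-20, 57, 0], [-34, 96, 0], [-47, 135, 0], [-58, 168, 0], [-67, 192, 0], [-72, 204, 0], [-72.5, 206, 0]], angular=[[0, 0, 0], [0, 0, 0], [0, 0, 0], [0, 0, 0], [0, 0, 0], [0, 0, 0], [0, 0, 0], [0, 0, 0]], grip=[-1, -1, -1, -1, -1, -1, -1, -1])

```text
time: 10.6
position: [488.7, -268.1, 197.7]
orientation: [-3.116, -0.391, 0.001]
ft_force: [-0.8, 0.9, -1.5]
gripper_width: 18.4
grasp_force: 59.1
```

Emit:
play_rows(xyz=[[0, 0, 10], [0, 0, 20], [0, 0, 25], [0, 0, 25], [0, 0, 25], [0, 0, 25]], angular=[[0, 0, 0], [0, 0, 0], [0, 0, 0], [0, 0, 0], [0, 0, 0], [0, 0, 0]], grip=[-1, -1, -1, -1, -1, -1])

```text
time: 11.2
position: [489.7, -267.0, 173.6]
orientation: [3.116, 0.395, 0.001]
ft_force: [0.0, 0.3, -0.7]
gripper_width: 18.3
grasp_force: 59.1
```

```bash
python3 -c "
from h import *
to(490,-267.5,198)
d=cam('wrist'); save(d,'w4.png',(240,100,400,260),4); foot(d,4.5,10,100,(488,-267),14)
P=cloud(d); m=(abs(P[...,2]-50)<4)&(np.hypot(P[...,0]-488,P[...,1]+267)<52)
c=max(cv2.findContours(m.astype('uint8'),0,2)[0],key=cv2.contourArea)
c=cv2.convexHull(c); r=np.array([ray(d,*q,50)[:2] for q in c[:,0].astype(float)]).astype('float32')
print('top rect',cv2.minAreaRect(r)); sock(d,(488,-267.3),50)
"
```

```text
pos [ 489.7 -267.   173.6] shift [  0.2   0.6 -24.4] Rz [[0.968, 0.25, 0.001], [0.25, -0.968, -0.0], [0.001, 0.001, -1.0]] F [ 0.   0.3 -0.7] w 18.3 t 11.2
axis at 17.5 tool [-1.93 -0.65] world [ 487.6 -267.1  156.2] maxz 24.8
axis at 32.5 tool [-2.01 -0.67] world [ 487.6 -267.1  141.2] maxz 40.0
axis at 47.5 tool [-2.09 -0.75] world [ 487.5 -267.   126.2] maxz 54.5
axis at 62.5 tool [-2.15 -0.76] world [ 487.4 -267.   111.2] maxz 69.9
axis at 77.5 tool [-2.21 -0.8 ] world [ 487.4 -267.    96.2] maxz 84.9
axis at 92.5 tool [-2.31 -0.81] world [ 487.3 -267.    81.2] maxz 96.2
top rect ((488.120361328125, -267.4918212890625), (70.92854309082031, 69.99959564208984), 6.97866678237915)
blob [   0    0   60   60 2148] [314.4 186.1] [ 492.4 -262.5   50. ]
```

View pics/w4.png

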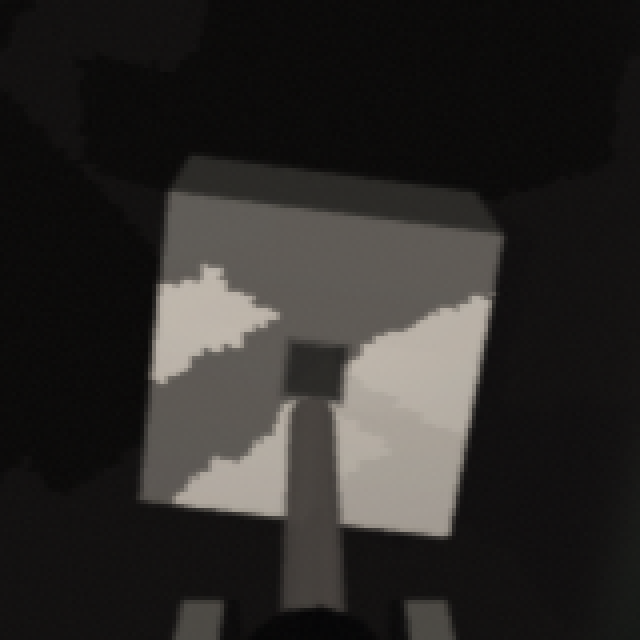

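The hole is at about (319,192) in the full image. The holder centre is (488.1,-267.5) and the rod foot (487.3,-267.0), so I correct by (0.65, 0.7) and descend.

Emit:
play_rows(xyz=[[0.7, 0.7, 5], [0.7, 0.7, 12], [0.7, 0.7, 18], [0.7, 0.7, 24], [0.7, 0.7, 29], [0.7, 0.7, 34], [0.7, 0.7, 37], [0.7, 0.7, 37]], angular=[[0, 0, 0], [0, 0, 0], [0, 0, 0], [0, 0, 0], [0, 0, 0], [0, 0, 0], [0, 0, 0], [0, 0, 0]], grip=[-1, -1, -1, -1, -1, -1, -1, -1])

```text
time: 12.05
position: [489.7, -267.5, 135.6]
orientation: [-3.116, -0.394, 0.001]
ft_force: [0.3, -0.3, -0.9]
gripper_width: 18.6
grasp_force: 59.1
```

Foot at about 40 and inside the hole, with no force.

Emit:
play_rows(xyz=[[0, 0, 6], [0, 0, 12], [0, 0, 18], [0, 0, 23], [0, 0, 26], [0, 0, 27], [0, 0, 27], [0, 0, 27]], angular=[[0, 0, 0], [0, 0, 0], [0, 0, 0], [0, 0, 0], [0, 0, 0], [0, 0, 0], [0, 0, 0], [0, 0, 0]], grip=[-1, -1, -1, -1, -1, -1, -1, -1])

```text
time: 12.85
position: [490.3, -267.8, 109.5]
orientation: [3.116, 0.394, 0.001]
ft_force: [-0.5, 0.1, -0.1]
gripper_width: 18.4
grasp_force: 59.1
```

Emit:
play_rows(xyz=[[0, 0, 1], [0, 0, 2], [0, 0, 3], [0, 0, 3.5], [0, 0, 3.5], [0, 0, 3.5]], angular=[[0, 0, 0], [0, 0, 0], [0, 0, 0], [0, 0, 0], [0, 0, 0], [0, 0, 0]], grip=[-1, -1, -1, -1, -1, -1])

```text
time: 13.45
position: [490.1, -267.7, 105.8]
orientation: [-3.117, -0.394, -0.0]
ft_force: [-0.0, -0.1, -0.6]
gripper_width: 18.3
grasp_force: 59.1
```

Emit:
play_rows(xyz=[[0, 0, 0.5], [0, 0, 1], [0, 0, 1], [0, 0, 1]], angular=[[0, 0, 0], [0, 0, 0], [0, 0, 0], [0, 0, 0]], grip=[-1, -1, -1, -1])

```text
time: 13.85
position: [490.4, -267.8, 105.5]
orientation: [3.117, 0.394, 0.001]
ft_force: [-0.9, 1.0, 5.1]
gripper_width: 18.5
grasp_force: 59.5
```

Bottomed at 105.5, 12 mm below the socket contact, which confirms the 40 mm depth. I release and rise.

Emit:
play_rows(xyz=[[0, 0, -0.7], [0, 0, -0.7], [0, 0, -0.7], [0, 0, -0.7], [0, 0, -0.7], [0, 0, -0.7]], angular=[[0, 0, 0], [0, 0, 0], [0, 0, 0], [0, 0, 0], [0, 0, 0], [0, 0, 0]], grip=[-1, -0.4, -0.2, 0, 0.1, 0.1])

```text
time: 14.45
position: [490.0, -267.7, 105.3]
orientation: [-3.117, -0.394, 0.0]
ft_force: [0.5, -0.8, -0.4]
gripper_width: 46.9
grasp_force: 0.0
```

Emit:
play_rows(xyz=[[0, 0, -10], [0, 0, -30], [0, 0, -60], [0, 0, -95], [0, 0, -125], [0, 0, -125]], angular=[[0, 0, 0], [0, 0, 0], [0, 0, 0], [0, 0, 0], [0, 0, 0], [0, 0, 0]], grip=[0.1, 0.1, 0.1, 0.1, 0.1, 0.1])

```text
time: 15.05
position: [493.5, -269.9, 237.1]
orientation: [3.109, 0.394, 0.014]
ft_force: [1.2, -0.7, 1.6]
gripper_width: 46.6
grasp_force: 0.0
```

```bash
python3 -c "
from h import *
d=cam('wrist');P=cloud(d)
m=(P[...,2]>134)&(P[...,2]<146)&(np.hypot(P[...,0]-488,P[...,1]+267)<25)
q=P[m]; print(m.sum(),q.min(0).round(1),q.max(0).round(1))
to(569,267,230)"
```

```text
485 [ 478.3 -277.   134.2] [ 497.7 -257.5  142.1]
pos [ 492.  -268.9  234.4] shift [ 208.1 -499.9    2.7] Rz [[0.968, 0.249, 0.006], [0.249, -0.968, -0.004], [0.005, 0.005, -1.0]] F [-0.4 -0.9 -0.6] w 47.3 t 15.1
```

The rod is standing as before. On to the rack.

Emit:
play_rows(xyz=[[210, -498, 0], [210, -498, 0], [210, -498, 0], [210, -498, 0], [210, -498, 0], [210, -498, 0], [210, -498, 0], [210, -498, 0]], angular=[[0, 0, 0], [0, 0, 0], [0, 0, 0], [0, 0, 0], [0, 0, 0], [0, 0, 0], [0, 0, 0], [0, 0, 0]], grip=[0.1, 0.1, 0.1, 0.1, 0.1, 0.1, 0.1, 0.1])

```text
time: 15.9
position: [547.7, 129.9, 229.3]
orientation: [3.116, 0.395, -0.003]
ft_force: [-0.0, 0.1, 0.2]
gripper_width: 47.0
grasp_force: 0.0
```

```bash
python3 -c "
from h import *
to(569,267,230)"
```

```text
pos [547.7 129.9 229.3] shift [  54.8 -127.5   -0.8] Rz [[0.968, 0.249, -0.002], [0.249, -0.968, -0.001], [-0.002, -0.0, -1.0]] F [-0.   0.1  0.2] w 47.0 t 15.9
```

Emit:
play_rows(xyz=[[54, -125, 0], [54, -125, 0], [54, -125, 0], [54, -125, 0], [54, -125, 0], [54, -125, 0], [54, -125, 0]], angular=[[0, 0, 0], [0, 0, 0], [0, 0, 0], [0, 0, 0], [0, 0, 0], [0, 0, 0], [0, 0, 0]], grip=[0.1, 0.1, 0.1, 0.1, 0.1, 0.1, 0.1])

```text
time: 16.6
position: [569.6, 260.9, 230.0]
orientation: [3.116, 0.392, -0.002]
ft_force: [-0.2, -0.4, 0.3]
gripper_width: 47.1
grasp_force: 0.0
```

```bash
python3 -c "
from h import *
d=cam('wrist');P=cloud(d); save(d,'w5.png')
for x in (460,517,569):
    m=(P[...,2]>70)&(P[...,2]<112)&(np.hypot(P[...,0]-x,P[...,1]-267)<22)&(d['depth']>0)
    if m.sum()<30: print(x,'unseen'); continue
    zt=np.percentile(P[m][:,2],95); q=P[m&(P[...,2]>zt-2.5)]; print(x,m.sum(),'top z',zt.round(1),'centre',((q.min(0)+q.max(0))/2).round(1),(q.max(0)-q.min(0)).round(1))
to(569,267,230)"
```

```text
460 499 top z 102.9 centre [461.2 268.6 102.5] [19.6 19.3  4. ]
517 363 top z 83.1 centre [516.2 268.8  82.3] [18.7 19.3  3.3]
569 451 top z 93.1 centre [570.8 269.2  92.3] [19.1 18.8  3.2]
pos [569.8 261.  230.3] shift [ 0.7 -6.   0.3] Rz [[0.969, 0.247, -0.001], [0.247, -0.969, -0.0], [-0.001, 0.0, -1.0]] F [-0.8  0.1 -0.1] w 47.1 t 16.65
```

View pics/w5.png

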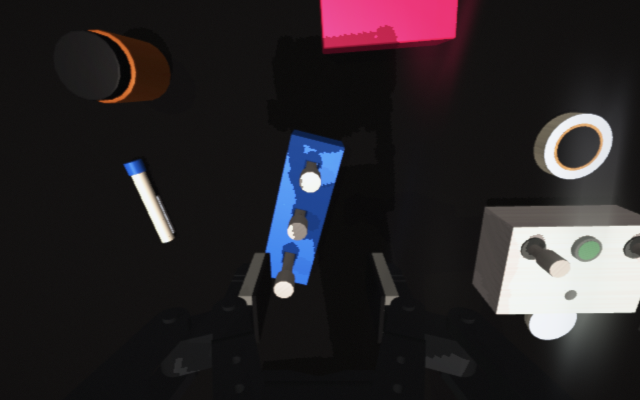

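Medium pin is at pixel (310,181): top z 92.5 (92 expected), at (570.8,269.2). The others read 102.9 (long) and 82.5 (short).

Emit:
play_rows(xyz=[[3, -7.5, 0], [3, -7.5, 20], [3, -7.5, 60], [3, -7.5, 100], [3, -7.5, 130], [3, -7.5, 130], [3, -7.5, 130]], angular=[[0, 0, 0], [0, 0, 0], [0, 0, 0], [0, 0, 0], [0, 0, 0], [0, 0, 0], [0, 0, 0]], grip=[0.1, 0.1, 0.1, 0.1, 0.1, 0.1, 0.1])

```text
time: 17.35
position: [571.1, 270.5, 100.5]
orientation: [3.117, 0.394, -0.001]
ft_force: [1.1, -0.3, 1.9]
gripper_width: 46.4
grasp_force: 0.0
```

```bash
python3 -c "
from h import *
to(571,269,61.5)"
```

```text
pos [571.1 270.5 100.5] shift [-0.4  1.4 39. ] Rz [[0.969, 0.249, -0.001], [0.249, -0.969, -0.0], [-0.001, -0.0, -1.0]] F [ 1.1 -0.3  1.9] w 46.4 t 17.35
```

Emit:
play_rows(xyz=[[0, 1.4, 15], [0, 1.4, 30], [0, 1.4, 39], [0, 1.4, 39], [0, 1.4, 39], [0, 1.4, 39]], angular=[[0, 0, 0], [0, 0, 0], [0, 0, 0], [0, 0, 0], [0, 0, 0], [0, 0, 0]], grip=[0.1, 0.1, 0.1, 0.1, 0.1, 0.1])

```text
time: 17.95
position: [571.8, 269.4, 62.0]
orientation: [-3.116, -0.395, -0.002]
ft_force: [-0.1, 0.7, 0.4]
gripper_width: 46.9
grasp_force: 0.0
```

Emit:
play_rows(xyz=[[0, 0, 0], [0, 0, 0], [0, 0, 0], [0, 0, 0], [0, 0, 0], [0, 0, 0]], angular=[[0, 0, 0], [0, 0, 0], [0, 0, 0], [0, 0, 0], [0, 0, 0], [0, 0, 0]], grip=[-0.3, -0.4, -0.6, -1, -1, -1])

```text
time: 18.55
position: [571.8, 269.3, 62.1]
orientation: [-3.116, -0.395, -0.002]
ft_force: [0.8, -0.5, 3.8]
gripper_width: 18.2
grasp_force: 58.4
```

Emit:
play_rows(xyz=[[0, 0, -6], [0, 0, -16], [0, 0, -30], [0, 0, -48], [0, 0, -68], [0, 0, -88], [0, 0, -102], [0, 0, -106]], angular=[[0, 0, 0], [0, 0, 0], [0, 0, 0], [0, 0, 0], [0, 0, 0], [0, 0, 0], [0, 0, 0], [0, 0, 0]], grip=[-1, -1, -1, -1, -1, -1, -1, -1])

```text
time: 19.35
position: [572.6, 269.8, 170.5]
orientation: [-3.116, -0.394, -0.007]
ft_force: [-0.3, -0.1, -0.4]
gripper_width: 18.1
grasp_force: 58.5
```

```bash
python3 -c "
from h import *
to(507.5,-49.5,168)
d=cam('wrist'); o=get_obs()['position']; foot(d,6,10,60,o[:2],20); to(507.5,-49.5,168)"
```

```text
pos [572.6 269.8 170.5] shift [-142.6  293.     1.7] Rz [[0.968, 0.249, 0.004], [0.249, -0.968, 0.002], [0.004, -0.001, -1.0]] F [-0.3 -0.1 -0.4] w 18.1 t 19.35
axis at 17.5 tool [-0.67 -0.37] world [571.6 269.8 152.4] maxz 25.0
axis at 32.5 tool [-0.63 -0.37] world [571.7 269.9 137.4] maxz 39.9
axis at 47.5 tool [-0.62 -0.3 ] world [571.8 269.8 122.4] maxz 52.2
pos [572.3 269.6 169.9] shift [-142.3  292.9    1.2] Rz [[0.968, 0.249, 0.003], [0.249, -0.968, 0.001], [0.003, -0.0, -1.0]] F [ 0.8  0.7 -0.9] w 18.6 t 19.4
```

Emit:
play_rows(xyz=[[-8, 16, 0], [-22, 45, 0], [-40, 83, 0], [-60, 124, 0], [-80, 165, 0], [-100, 206, 0], [-118, 244, 0], [-130, 269, 0]], angular=[[0, 0, 0], [0, 0, 0], [0, 0, 0], [0, 0, 0], [0, 0, 0], [0, 0, 0], [0, 0, 0], [0, 0, 0]], grip=[-1, -1, -1, -1, -1, -1, -1, -1])

```text
time: 20.2
position: [509.6, -26.8, 165.9]
orientation: [3.117, 0.392, -0.006]
ft_force: [0.6, 0.5, -1.2]
gripper_width: 18.2
grasp_force: 58.7
```

Emit:
play_rows(xyz=[[-9, 18, 0], [-12, 23, 0], [-12, 23, 10], [-12, 23, 20], [-12, 23, 20], [-12, 23, 20], [-12, 23, 20]], angular=[[0, 0, 0], [0, 0, 0], [0, 0, 0], [0, 0, 0], [0, 0, 0], [0, 0, 0], [0, 0, 0]], grip=[-1, -1, -1, -1, -1, -1, -1])

```text
time: 20.9
position: [506.8, -48.3, 147.4]
orientation: [-3.116, -0.397, 0.0]
ft_force: [0.2, 0.6, -1.1]
gripper_width: 17.9
grasp_force: 58.7
```

```bash
python3 -c "
from h import *
to(507.5,-49.5,168)
d=cam('wrist'); save(d,'w6.png',(240,100,400,260),4); sock(d,(506,-49.7)); o=get_obs()['position']; foot(d,6,10,60,o[:2],14)"
```

```text
pos [506.8 -48.3 147.4] shift [  0.4   1.3 -20.6] Rz [[0.968, 0.25, -0.0], [0.25, -0.968, 0.0], [0.0, -0.0, -1.0]] F [ 0.2  0.6 -1.1] w 17.9 t 20.9
blob [ 20  41  18  19 286] [318.2 228. ] [489.  -52.4  62. ]
axis at 17.5 tool [-1.11 -0.56] world [505.8 -48.2 130.1] maxz 24.9
axis at 32.5 tool [-1.18 -0.54] world [505.7 -48.2 115.1] maxz 39.9
axis at 47.5 tool [-1.19 -0.51] world [505.7 -48.3 100.1] maxz 52.2
```

View pics/w6.png

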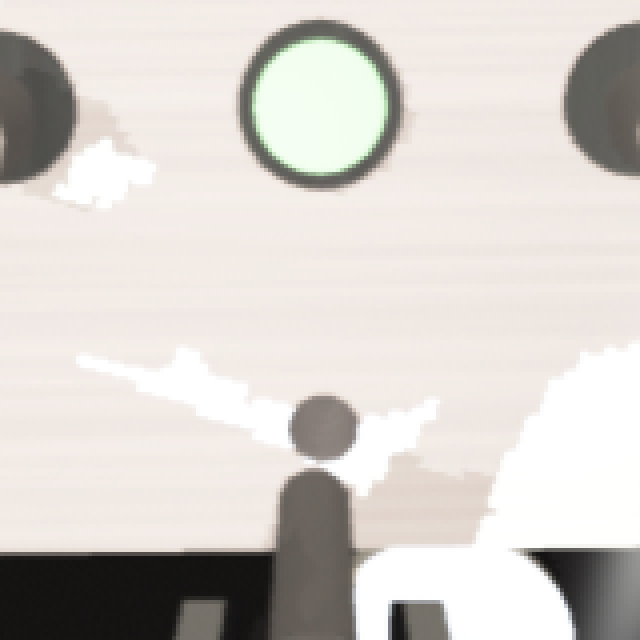

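Socket ellipse is at about (320.5,206.5), just ahead of the pin foot, which ends near (318.5,217). I'll refine with a threshold.

```bash
cat >> h.py <<'E'
def sock2(d,u,v,r=14,z=62):
    g=cv2.cvtColor(d['frame'],cv2.COLOR_RGB2GRAY)[v-r:v+r,u-r:u+r].astype(float)
    for t in (150,165,180):
        n,l,s,c=cv2.connectedComponentsWithStats((g<t).astype('uint8'))
        k=l[r,r]
        if k: print(t,s[k],(c[k]+[u-r,v-r]).round(2),ray(d,*(c[k]+[u-r,v-r]),z).round(2))
E
python3 -c "
from h import *
for i in range(2):
    d=cam('wrist'); g=cv2.cvtColor(d['frame'],cv2.COLOR_RGB2GRAY); 
    sock2(d,320,206,14); o=get_obs()['position']; foot(d,6,20,60,o[:2],14)
print(g[206,308:334],g[194:220,320]); to(507.5,-49.5,168)"
```

```text
150 [  6   7  17  16 210] [320.   206.56] [506.49 -49.48  62.  ]
165 [  6   7  17  16 216] [320.  206.5] [506.54 -49.47  62.  ]
180 [  6   7  17  16 228] [320.01 206.56] [506.49 -49.49  62.  ]
axis at 27.5 tool [-1.04 -0.5 ] world [505.9 -48.4 120.3] maxz 34.8
axis at 42.5 tool [-1.09 -0.46] world [505.9 -48.4 105.3] maxz 49.9
axis at 57.5 tool [-1.17 -0.49] world [505.8 -48.4  90.3] maxz 52.6
150 [  6   7  17  16 206] [319.86 206.48] [506.55 -49.53  62.  ]
165 [  6   7  17  16 217] [319.94 206.41] [506.62 -49.56  62.  ]
180 [  6   7  17  16 227] [320.04 206.42] [506.63 -49.64  62.  ]
axis at 27.5 tool [-1.01 -0.42] world [505.9 -48.5 120.3] maxz 35.0
axis at 42.5 tool [-1.01 -0.41] world [506.  -48.6 105.3] maxz 49.9
axis at 57.5 tool [-1.15 -0.26] world [505.9 -48.7  90.3] maxz 52.1
[255 254 253 228 128 110 111 113 115 117 119 119 121 124 124 122 120 117
 116 115 154 240 254 254 255 255] [230 230 229 225 199 128 114 115 118 121 122 120 121 123 120 121 122 120
 121 124 136 199 241 156  99  94]
pos [507.  -48.7 147.8] shift [  0.3   0.9 -20.2] Rz [[0.968, 0.25, 0.001], [0.25, -0.968, -0.0], [0.001, 0.0, -1.0]] F [-0.1  0.  -1.5] w 17.9 t 21.05
```

Emit:
play_rows(xyz=[[0.4, 1.1, 5], [0.4, 1.1, 12], [0.4, 1.1, 18], [0.4, 1.1, 22], [0.4, 1.1, 22], [0.4, 1.1, 22], [0.4, 1.1, 22]], angular=[[0, 0, 0], [0, 0, 0], [0, 0, 0], [0, 0, 0], [0, 0, 0], [0, 0, 0], [0, 0, 0]], grip=[-1, -1, -1, -1, -1, -1, -1])

```text
time: 21.75
position: [507.5, -50.1, 125.7]
orientation: [3.117, 0.394, 0.001]
ft_force: [0.4, -0.1, -0.9]
gripper_width: 17.9
grasp_force: 58.7
```

```bash
python3 -c "
from h import *
for i in range(2):
    d=cam('wrist'); o=get_obs()['position']; foot(d,6,20,45,o[:2],14)
to(507.5,-49.5,168); save(d,'w7.png',(270,150,370,250),6)"
```

```text
axis at 27.5 tool [-1.04 -0.31] world [506.4 -50.   98.2] maxz 35.0
axis at 42.5 tool [-1.1  -0.34] world [506.4 -50.   83.2] maxz 49.8
axis at 27.5 tool [-0.97 -0.37] world [506.5 -50.   98.3] maxz 35.0
axis at 42.5 tool [-1.03 -0.36] world [506.4 -50.   83.3] maxz 49.9
pos [507.5 -50.1 125.8] shift [  0.2  -0.5 -42.2] Rz [[0.968, 0.249, 0.001], [0.249, -0.968, -0.0], [0.001, 0.0, -1.0]] F [ 0.3 -0.5 -1.8] w 18.1 t 21.85
```

View pics/w7.png

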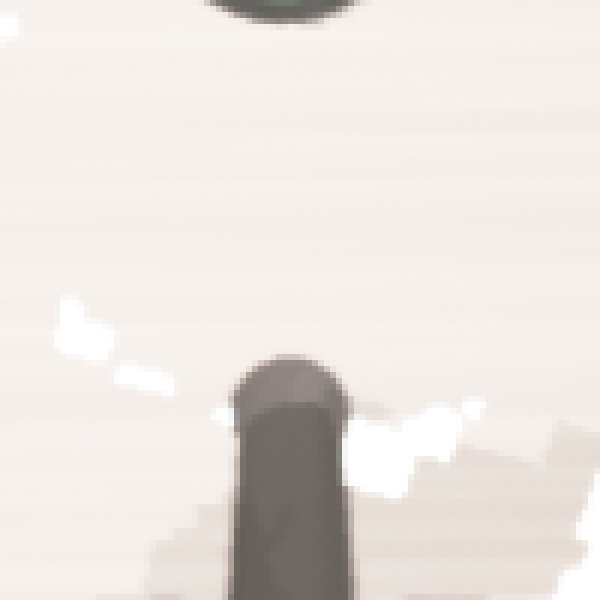

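Mouth edges at crop x 234–350 (centre 292) and pin foot edges at 246–344 (centre about 294), so the pin is centred sideways. I apply a small correction and lower it gently.

Emit:
play_rows(xyz=[[0.2, -0.2, 3], [0.2, -0.2, 6], [0.2, -0.2, 9], [0.2, -0.2, 11], [0.2, -0.2, 13], [0.2, -0.2, 14], [0.2, -0.2, 14], [0.2, -0.2, 14]], angular=[[0, 0, 0], [0, 0, 0], [0, 0, 0], [0, 0, 0], [0, 0, 0], [0, 0, 0], [0, 0, 0], [0, 0, 0]], grip=[-1, -1, -1, -1, -1, -1, -1, -1])

```text
time: 22.65
position: [507.4, -49.8, 111.5]
orientation: [3.117, 0.395, 0.0]
ft_force: [-0.0, 0.3, -1.2]
gripper_width: 18.6
grasp_force: 58.7
```

Emit:
play_rows(xyz=[[0, 0, 1], [0, 0, 2], [0, 0, 3], [0, 0, 4], [0, 0, 4], [0, 0, 4]], angular=[[0, 0, 0], [0, 0, 0], [0, 0, 0], [0, 0, 0], [0, 0, 0], [0, 0, 0]], grip=[-1, -1, -1, -1, -1, -1])

```text
time: 23.25
position: [507.3, -49.8, 107.4]
orientation: [-3.117, -0.394, 0.0]
ft_force: [-0.1, 0.3, -0.8]
gripper_width: 18.0
grasp_force: 58.7
```

The pin is in the bore. Its foot should rest on the bottom at TCP z of about 74.

Emit:
play_rows(xyz=[[0, 0, 4], [0, 0, 9], [0, 0, 14], [0, 0, 19], [0, 0, 23], [0, 0, 26], [0, 0, 28], [0, 0, 28]], angular=[[0, 0, 0], [0, 0, 0], [0, 0, 0], [0, 0, 0], [0, 0, 0], [0, 0, 0], [0, 0, 0], [0, 0, 0]], grip=[-1, -1, -1, -1, -1, -1, -1, -1])

```text
time: 24.05
position: [507.1, -49.7, 79.1]
orientation: [-3.117, -0.394, 0.001]
ft_force: [0.7, -0.6, -2.4]
gripper_width: 18.2
grasp_force: 58.7
```

Emit:
play_rows(xyz=[[0, 0, 1], [0, 0, 2], [0, 0, 3], [0, 0, 4], [0, 0, 4], [0, 0, 4]], angular=[[0, 0, 0], [0, 0, 0], [0, 0, 0], [0, 0, 0], [0, 0, 0], [0, 0, 0]], grip=[-1, -1, -1, -1, -1, -1])

```text
time: 24.65
position: [507.3, -49.7, 75.5]
orientation: [-3.117, -0.394, 0.0]
ft_force: [-0.6, 0.0, -0.4]
gripper_width: 18.2
grasp_force: 58.7
```

Emit:
play_rows(xyz=[[0, 0, 0.5], [0, 0, 1], [0, 0, 1.5], [0, 0, 2], [0, 0, 2], [0, 0, 2]], angular=[[0, 0, 0], [0, 0, 0], [0, 0, 0], [0, 0, 0], [0, 0, 0], [0, 0, 0]], grip=[-1, -1, -1, -1, -1, -1])

```text
time: 25.25
position: [507.8, -49.7, 74.1]
orientation: [3.117, 0.394, 0.001]
ft_force: [-1.8, 1.0, 5.9]
gripper_width: 18.3
grasp_force: 59.1
```

Emit:
play_rows(xyz=[[0, 0, 0], [0, 0, -0.5], [0, 0, -0.5], [0, 0, -0.5], [0, 0, -0.5], [0, 0, -0.5], [0, 0, -0.5]], angular=[[0, 0, 0], [0, 0, 0], [0, 0, 0], [0, 0, 0], [0, 0, 0], [0, 0, 0], [0, 0, 0]], grip=[-1, -0.5, -0.3, -0.1, 0, 0.1, 0.1])

```text
time: 25.95
position: [507.3, -49.7, 73.8]
orientation: [-3.117, -0.395, 0.0]
ft_force: [-0.2, 0.3, -0.1]
gripper_width: 46.6
grasp_force: 0.0
```

Emit:
play_rows(xyz=[[0, 0, -5], [0, 0, -15], [0, 0, -40], [0, 0, -80], [0, 0, -120], [0, 0, -150], [0, 0, -150], [0, 0, -150]], angular=[[0, 0, 0], [0, 0, 0], [0, 0, 0], [0, 0, 0], [0, 0, 0], [0, 0, 0], [0, 0, 0], [0, 0, 0]], grip=[0.1, 0.1, 0.1, 0.1, 0.1, 0.1, 0.1, 0.1])

```text
time: 26.75
position: [507.9, -49.9, 225.5]
orientation: [3.116, 0.394, 0.004]
ft_force: [-1.1, -0.1, -0.4]
gripper_width: 47.0
grasp_force: 0.0
```

```bash
python3 -c "
from h import *
d=cam('wrist');P=cloud(d); save(d,'w8.png')
for x,y in ((506.5,-49.7),(547,17),(574,-87)):
    m=(P[...,2]>80)&(P[...,2]<125)&(np.hypot(P[...,0]-x,P[...,1]-y)<22)&(d['depth']>0)
    zt=np.percentile(P[m][:,2],90); q=P[m&(P[...,2]>zt-2.5)]; print(m.sum(),'top',np.median(q[:,2]).round(1),((q.min(0)+q.max(0))/2).round(1))
to(507,-50,230)"
```

```text
511 top 103.9 [507.  -49.7 104.4]
577 top 103.9 [549.9  18.7 104.1]
583 top 103.9 [578.6 -87.1 104.2]
pos [506.8 -49.6 223.9] shift [ 0.1  0.4 -6.1] Rz [[0.968, 0.249, -0.0], [0.249, -0.968, 0.0], [-0.0, -0.0, -1.0]] F [-1.4 -0.2 -1. ] w 46.9 t 26.8
```

View pics/w8.png

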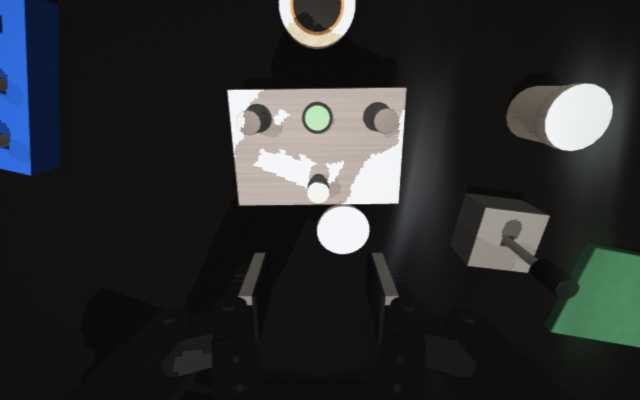

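The pin stands in the socket at (317,187). All three heads read 103.9 mm, the rod is back in its holder at (510,240), and the gripper is clear.

```bash
python3 -c "
from plant import *
print(finish_job())"
```

```text
the job is handed in; nothing more can be done
None
```

The socket measured 40 mm deep, so I returned the rod to its holder and seated the medium pin on the bottom; its head reads level with the two fixed pins (all 103.9 mm), and the job was handed in at about 27 s.

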